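Set out sample cups around the standards on the spectrometer tray

ROBOT

A 6-joint arm with a two-finger parallel gripper is mounted at the origin on the work surface. World frame = base frame: x ahead of the robot, y to its left, z up, the work surface at z = 0. Lengths are in mm, angles in rad, forces in N, time in s.
With the tool pointing down it reaches from about 275 to 1000 mm from the base axis. Payload 8.4 kg.
Tool frame: the origin (TCP) lies at the very end of the fingers, on their centre line; the grasp point (between the pads) lies 19 mm behind it; z points along the fingers, y is the line along which they close (so a half turn about z gives the same grasp; the last joint's range is limited). The gripper opens to 85 mm and grips with 20 to 120 N. Pads are 22 mm wide; open, the fingers measure 114 mm over their backs; the gripper's body (76 mm by 85 mm) begins 54 mm behind the grasp point. The pads swing forward as they close: fully open they stand 13 mm farther back than shut.
Start: joints at [-1.197, 0.353, 1.633, -0, 1.155, -0.002], TCP at [229.384, -581.387, 231.281] pointing down, gripper open.
Joint ranges: [-2.63, 2.63], [-0.92, 2.1], [0.06, 2.66], [-1.3, 4.44], [0, 2.69], [-3.02, 3.02]. Speed limits (rad/s): [2.22, 2.22, 2.79, 3.14, 3.14, 3.14].

INTERFACE

Orientations are given as [roll, pitch, yaw] about the fixed x, y, z axes, in that order (R = Rz(yaw) Ry(pitch) Rx(roll)).
In Python, from rig import sensors, grab_frame, camera_params, order gives the robot as it stands. The module is installed in compiled form; this text tells all that it offers.
- The arm moves only by the tool move_arm, never from a script. Its argument "motion" is a list of rows, each a list of 7 numbers: the turn, a rotation vector about the tool's x, y, z in normalised numbers (1 is 2 pi rad), then the shift along the tool's x, y, z in fractions of the full range, 1 being 800 mm, then the finger opening in m, from 0 to 0.0854. A call has 1 to 8 rows; each row is the pose to reach, as a shift and turn from the pose commanded when the call began, along the tool's axes at that moment; what a row does not reach only later rows make up. A row lasts 1/8 s, in which the tool goes at most 62.5 mm and 10.7 degrees, less where a joint would pass 70% of its speed; a pose out of reach is approached as far as the arm can. A shift or turn number past 1, either way, is cut back to 1. A call with a gripper value outside its range is refused whole. The fingers move at their own pace and stop on an object; "grip_force" is the grip in N (left out, the last holds). Time passes only in rows, so rows that repeat a pose let the fingers close. It gives the time, the measured TCP pose, the force, the opening and the grip force at its end, in the units of the state.
- sensors.sense(): the state, without advancing time (a new reading comes with each control period).
- grab_frame(name): name is "scene" or "top" or "wrist"; returns (picture, depth): 480x640x3 uint8, red, green, blue; 480x640 float32, mm along the optical axis (not along the pixel's ray), 0 where there is no reading.
- camera_params(name): a dict with "camera_matrix" (3x3 intrinsics, pixels), "world_from_camera" (4x4, takes a point from camera to world coordinates). Camera axes: x right, y down, z forward; pixel columns grow to the right and rows downward; lengths in mm; the calibration is good to about 2 mm. A picture is of the moment at which its call begins: read the wrist's pose just before it. camera_params takes no time and is no camera call; for the wrist camera it gives the pose at the moment of the call.
- order.sign_off(): hands the job in; it is judged then, once.
The state is a dict: "clock": time; "qpos": joint angles; "qvel": joint speeds; "joint_efforts": joint torques, N m; "eef_pos": TCP position; "tcp_rot": TCP orientation; "contact_force": force on the tool from outside, world axes, zero at the start; "wrist_torque": the same for the moment, N m; "opening": opening from 0.0 (shut) to 1.0 (fully open); "grasp_force": force on a finger pad.
Only numpy, scipy, OpenCV 4.12 (cv2) and the standard library are available. Lean on these libraries where they do the work, as an engineer would, in place of code of your own. Each camera call takes 0.05 s, during which the arm holds its last target. There are 200 camera calls.

TASK

Lay out the measuring tray: put the red cup on the pad between the two steel standards, the blue cup on the back-row pad directly behind the copper-topped standard, and the yellow cup on the back-row pad directly behind the black-topped standard (behind means farther from the robot), each upright and centred on its pad. Then set the hold-down weight, knob up, centred on top of the red cup. Do not shift the two standards, the green cup or the jar.

Things in the scene. Friction and masses are not known exactly. Their poses are not given: they have to be found in the camera images.
- tray: Light grey plate fixed to the bench, 180 (x) by 250 (y) by 12 mm thick, with six flat painted black round pads, 56 mm across, in two rows of three. Origin: centre of the underside; x points away from the robot (turned up to 0.4 rad), y to its left. Pad centres: front row (nearest the robot) x -42 mm, back row x +42 mm; y -80, 0, +80 mm. Cups stand on the top face, z 12 mm.
- copper_standard: Sample standard with a bare steel body and a copper disc on top: a solid upright cylinder, 40 mm in diameter, 36 mm high, about 250 g. Origin: centre of the underside, z up. Loose; it already stands on one of the two end pads of the tray's front row (it is chance which end) and stays there.
- black_standard: Sample standard with a bare steel body and a black disc on top: a solid upright cylinder, 40 mm in diameter, 36 mm high, about 250 g. Origin: centre of the underside, z up. Loose; it already stands on one of the two end pads of the tray's front row (it is chance which end) and stays there.
- red_cup: White plastic sample cup with a red disc on top and a red collar: a solid upright cylinder, 40 mm in diameter, 36 mm high. Origin: centre of the underside, z up. Loose, 40 to 85 g, on the bench at the start, to the left or the right of the tray.
- blue_cup: White plastic sample cup with a blue disc on top and a blue collar: a solid upright cylinder, 40 mm in diameter, 36 mm high. Origin: centre of the underside, z up. Loose, 40 to 85 g, on the bench at the start, to the left or the right of the tray.
- yellow_cup: White plastic sample cup with a yellow disc on top and a yellow collar: a solid upright cylinder, 40 mm in diameter, 36 mm high. Origin: centre of the underside, z up. Loose, 40 to 85 g, on the bench at the start, to the left or the right of the tray.
- weight: All-steel hold-down weight: disc 36 mm in diameter and 14 mm high with an upright steel knob on it, 20 mm in diameter and 30 mm high (44 mm in all). Origin: centre of the underside, z up. Loose, 80 to 170 g, standing on the bench knob up at the start, to the left or the right of the tray.
- green_cup: White plastic sample cup with a green disc on top and a green collar: a solid upright cylinder, 40 mm in diameter, 36 mm high. Origin: centre of the underside, z up. Loose, 60 g, on the bench at the start, to the left or the right of the tray. Not part of the job: leave it.
- jar: Amber glass jar with a white cap and a paper label, 50 mm in diameter, 55 mm high, standing on the bench to the left or the right of the tray. Origin: centre of the underside. Not part of the job: leave it.
Not all that is in view belongs to the job. What is shaped like the weight but pink or purple is not meant.

How it is judged (in metres and radians):
At the end, for the whole second after the job is handed in: Red, blue and yellow cups and both standards upright (0.1 rad) on their pads, each within 12 mm of the pad centre along each tray direction; the weight upright on the red cup, axes within 10 mm; green cup and jar upright; all released and at rest (x of red_cup in the frame of tray between -0.054 and -0.03 m and y of red_cup in the frame of tray between -0.012 and 0.012 m and z of red_cup in the frame of tray between 0.008 and 0.016 m and angle between each of red_cup, blue_cup, yellow_cup, copper_standard, black_standard, weight, green_cup, jar's own z axis and vertical below 0.1 rad and linear speed of each of red_cup, blue_cup, yellow_cup, copper_standard, black_standard, weight below 0.02 m/s and z of blue_cup in the frame of tray between 0.008 and 0.016 m and z of yellow_cup in the frame of tray between 0.008 and 0.016 m and z of copper_standard in the frame of tray between 0.008 and 0.016 m and z of black_standard in the frame of tray between 0.008 and 0.016 m and z of weight in the frame of tray between 0.044 and 0.052 m and horizontal distance between weight and red_cup below 0.01 m and (((x of copper_standard in the frame of tray between -0.054 and -0.03 m and y of copper_standard in the frame of tray between 0.068 and 0.092 m) and (x of black_standard in the frame of tray between -0.054 and -0.03 m and y of black_standard in the frame of tray between -0.092 and -0.068 m) and (x of blue_cup in the frame of tray between 0.03 and 0.054 m and y of blue_cup in the frame of tray between 0.068 and 0.092 m) and (x of yellow_cup in the frame of tray between 0.03 and 0.054 m and y of yellow_cup in the frame of tray between -0.092 and -0.068 m)) or ((x of copper_standard in the frame of tray between -0.054 and -0.03 m and y of copper_standard in the frame of tray between -0.092 and -0.068 m) and (x of black_standard in the frame of tray between -0.054 and -0.03 m and y of black_standard in the frame of tray between 0.068 and 0.092 m) and (x of blue_cup in the frame of tray between 0.03 and 0.054 m and y of blue_cup in the frame of tray between -0.092 and -0.068 m) and (x of yellow_cup in the frame of tray between 0.03 and 0.054 m and y of yellow_cup in the frame of tray between 0.068 and 0.092 m)))); the robot touches nothing.
It fails at once if a standard is shifted by more than 12 mm (distance of any of copper_standard, black_standard from where it was at the start of the episode above 0.012 m).
It fails at once if the green cup or the jar is moved by more than 15 mm (distance of any of green_cup, jar from where it was at the start of the episode above 0.015 m).
It also fails if it takes over 109 s, if anything falls off the work surface, if the arm or the gripper's body presses on something with over 40 N, if the wrist force passes 120 N, or if a joint passes its speed limit or range.

## Working session

There is one attempt and no reset: what is moved stays moved. The work goes in short steps, Python scripts to look and compute and a tool call to move; the robot and the scene stay as the last step left them, time stands still between calls to the robot, and variables do not carry over. Pictures are saved under pics/ and viewed, at most 14 in all, crops included, and the job is handed in when it is done.

Besides the shell and the picture viewer there is one more tool, called after "Emit:" by a JSON object that holds its "method" and its "body". move_arm: Moves the arm, as the interface text tells. Its arguments: {"type":"object","properties":{"motion":{"type":"array","items":{"type":"array","items":{"type":"number"}}},"grip_force":{"type":"number"}},"required":["motion"]}

```bash
mkdir -p pics
python3 - <<'E'
from rig import sensors, grab_frame, camera_params
import cv2,numpy as np
for n in("top","scene"):
    p,d=grab_frame(n); cv2.imwrite(f"pics/{n}0.png",p[:,:,::-1]); np.save(f"pics/{n}0.npy",d)
    c=camera_params(n); print(n,np.round(c["camera_matrix"],1).tolist(),np.round(c["world_from_camera"],3).tolist())
s=sensors.sense(); print({k:np.round(v,3).tolist() for k,v in s.items()})
E
```

```text
top [[477.5, 0.0, 323.4], [0.0, 477.5, 238.8], [0.0, 0.0, 1.0]] [[-0.014, -0.991, 0.136, 405.891], [-1.0, 0.014, 0.0, 16.556], [-0.002, -0.136, -0.991, 968.59], [0.0, 0.0, 0.0, 1.0]]
scene [[449.9, 0.0, 306.9], [0.0, 449.9, 234.3], [0.0, 0.0, 1.0]] [[0.757, 0.435, -0.488, 990.911], [0.654, -0.51, 0.559, -502.987], [-0.006, -0.742, -0.67, 648.655], [0.0, 0.0, 0.0, 1.0]]
{'clock': 0.1, 'qpos': [-1.197, 0.354, 1.634, 0.0, 1.155, -0.002], 'qvel': [0.001, -0.001, -0.001, 0.0, -0.0, 0.001], 'joint_efforts': [-0.0, -60.636, -34.282, 0.0, 0.004, -0.0], 'eef_pos': [229.256, -580.979, 230.615], 'tcp_rot': [-3.14, -0.0, 0.376], 'contact_force': [-0.649, 0.262, 0.152], 'wrist_torque': [-0.001, 0.018, 0.008], 'grasp_force': 0.0, 'opening': 0.998}
```

View pics/top0.png

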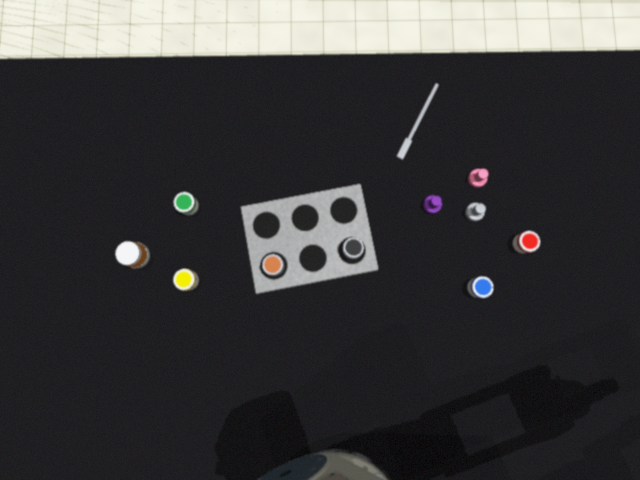

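View pics/scene0.png

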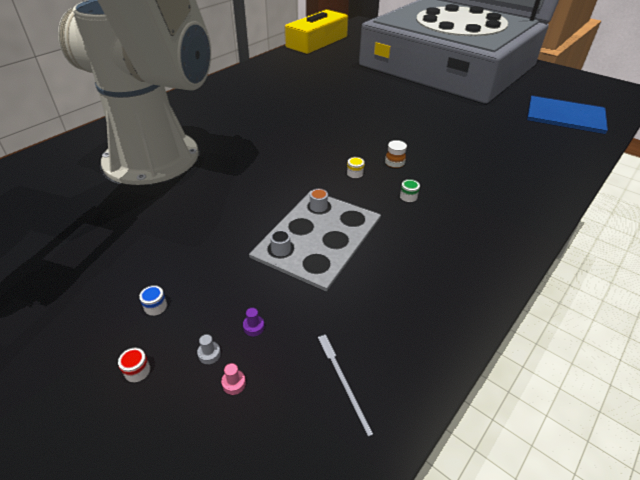

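The top view shows copper at (273,265), black at (352,248), red at (529,241), blue at (483,287), yellow at (184,280), the steel weight at (476,211) and the tray around (310,238). The scene view agrees: the weight is at (208,350), with decoys at (253,322) and (233,380). Next I'll measure positions in both views.

```bash
cat > h.py <<'E'
from rig import sensors, grab_frame, camera_params
import cv2,numpy as np
def plane(n,uv,z,c=None):
    c=c or camera_params(n); T=np.array(c["world_from_camera"]); K=np.array(c["camera_matrix"])
    uv=np.atleast_2d(np.float64(uv)); r=np.linalg.solve(K,np.c_[uv,np.ones(len(uv))].T)
    w=(T[:3,:3]@r).T; o=T[:3,3]; return o+w*((z-o[2])/w[:,2])[:,None]
RNG={"red":[((0,150,90),(5,255,255)),((172,150,90),(180,255,255))],"blue":[((100,130,90),(125,255,255))],
"yellow":[((22,150,90),(34,255,255))],"green":[((60,110,60),(90,255,255))],"copper":[((6,90,90),(17,200,255))]}
def mask(p,c):
    h=cv2.cvtColor(p,cv2.COLOR_RGB2HSV); return sum(cv2.inRange(h,a,b) for a,b in RNG[c])
def blob(p,c,box=None,k=3):
    m=mask(p,c)
    if box: q=np.zeros_like(m); x0,y0,x1,y1=box; q[y0:y1,x0:x1]=m[y0:y1,x0:x1]; m=q
    m=cv2.morphologyEx(m,cv2.MORPH_OPEN,np.ones((k,k),np.uint8))
    cs,_=cv2.findContours(m,cv2.RETR_EXTERNAL,cv2.CHAIN_APPROX_NONE)
    return sorted(cs,key=cv2.contourArea)[-1]
E
python3 - <<'E'
from h import *
p=cv2.imread("pics/top0.png")[:,:,::-1].copy(); q=cv2.imread("pics/scene0.png")[:,:,::-1].copy()
for c,bt,bs in (("red",(500,210,560,270),(100,330,170,390)),("blue",(450,260,520,310),(130,270,180,330)),("yellow",(150,250,220,310),(330,140,375,190)),("green",(150,180,220,230),(390,170,430,210)),("copper",(250,245,300,285),(300,180,335,205))):
    out=[]
    for n,im,b in (("top",p,bt),("scene",q,bs)):
        k=blob(im,c,b,2); e=cv2.fitEllipse(k); w=plane(n,e[0],36)[0]; out+=[np.round(e[0],1),cv2.contourArea(k),np.round(w[:2],1)]
    print(c,*out)
g=cv2.cvtColor(p,cv2.COLOR_RGB2GRAY); m=(g>110).astype(np.uint8)*255
r=np.zeros_like(m); r[170:310,230:390]=m[170:310,230:390]
cs,_=cv2.findContours(r,cv2.RETR_EXTERNAL,cv2.CHAIN_APPROX_NONE); k=max(cs,key=cv2.contourArea)
W=plane("top",k[:,0,:],12)[:,:2].astype(np.float32); R=cv2.minAreaRect(W); print("tray",R)
# pads
d=cv2.bitwise_not(r); cs,_=cv2.findContours(r,cv2.RETR_CCOMP,cv2.CHAIN_APPROX_NONE)
for k in cs:
    if 150<cv2.contourArea(k)<2500: e=cv2.fitEllipse(k); print("pad",np.round(e[0],1),np.round(e[1],1),np.round(plane("top",e[0],12)[0][:2],1))
# weight: grey pixels near
for n,im,(x0,y0,x1,y1) in (("top",p,(455,190,500,230)),("scene",q,(190,325,228,370))):
    gg=cv2.cvtColor(im,cv2.COLOR_RGB2GRAY)[y0:y1,x0:x1]; v=np.argwhere(gg>70); print(n,v[:,::-1].min(0)+[x0,y0],v[:,::-1].max(0)+[x0,y0]); 
    cv2.imwrite(f"pics/w_{n}.png",cv2.resize(im[y0:y1,x0:x1,::-1],None,fx=8,fy=8,interpolation=0))
a=cv2.imread("pics/w_top.png");b=cv2.imread("pics/w_scene.png");h=max(a.shape[0],b.shape[0])
cv2.imwrite("pics/w.png",np.hstack([cv2.copyMakeBorder(i,0,h-i.shape[0],0,10,0) for i in(a,b)]))
E
```

```text
red [530.5 241.6] 143.5 [ 522.6 -390.7] [132.  359.3] 237.0 [ 527.3 -388.4]
blue [483.8 287.6] 161.5 [ 433.9 -293.6] [151.5 294.6] 159.0 [ 439.5 -291.4]
yellow [184.1 279.9] 158.5 [457.  289.3] [356.6 161.9] 49.5 [463.9 289.5]
green [184.4 202.5] 143.5 [611.  292.8] [411.5 185. ] 57.0 [617.6 293.2]
copper [273.1 265.2] 177.0 [483.4 115.8] [319.6 194.5] 80.0 [479.1 128. ]
tray ((540.380126953125, 46.602020263671875), (180.3085174560547, 249.5345001220703), 10.205972671508789)
pad [272.2 264.2] [20.3 20.7] [487.2 120.2]
pad [273.2 265.3] [28.2 28.5] [485.1 118.2]
pad [312.4 257.8] [28.  28.1] [499.1  39.4]
pad [353.2 247.1] [16.  16.4] [519.7 -43.1]
pad [351.1 250.3] [26.1 26.7] [513.1 -38.9]
pad [266.  224.8] [27.5 28.4] [567.7 132.9]
pad [304.7 217.4] [27.4 27.9] [581.8  54.1]
pad [343.2 209.9] [27.4 27.8] [596.3 -24.4]
top [466 202] [485 220]
scene [197 334] [227 369]
```

View pics/w.png

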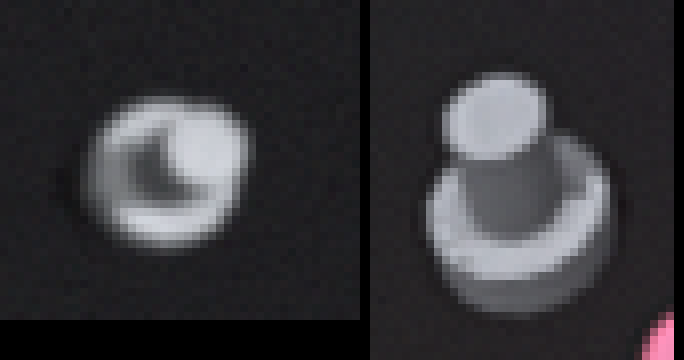

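The crop shows the knob top at about (480.6,208.3) in the top view and (205.4,338.9) in the scene view. Tray size checks at 180.3 x 249.5 mm and yaw at 0.178.

```bash
cat >> h.py <<'E'
from scipy.spatial.transform import Rotation as Ro
def go(x,y,z,yaw):
    "turn (rotvec) and shift in tool axes to world target, tool down"
    s=sensors.sense(); R=Ro.from_euler("xyz",s["tcp_rot"]); t=Ro.from_euler("xyz",[np.pi,0,yaw])
    print("turn",(R.inv()*t).as_rotvec().round(3),"shift m",(R.inv().apply(np.array([x,y,z])-s["eef_pos"])/1000).round(4),"pos",np.round(s["eef_pos"],1),"clock",s["clock"])
E
python3 - <<'E'
from h import *
print(plane("top",(480.6,208.3),44),plane("scene",(205.4,338.9),44))
go(523,-390,150,1.749)
E
```

```text
[[ 589.19291628 -293.90963608   44.        ]] [[ 590.24294862 -292.31897807   44.        ]]
turn [-1.000e-03 -1.000e-03 -1.373e+00] shift m [ 0.3433 -0.0697  0.0807] pos [ 229.3 -581.   230.6] clock 0.1
```

The two views agree to about 2 mm on the weight, so the cup offset in the scene view comes from the collars. Moving above red.

Careful with the scale: shifts go in shares of 800 mm and turns go in shares of 2 pi rad. That gives: 0.3433 m is 0.4291, 0.0807 m is 0.1009, -1.373 rad is -0.2185.

Emit:
{"method": "move_arm", "body": {"motion": [[0,0,-0.2185,0.4291,-0.0871,0.1009,0.07],[0,0,-0.2185,0.4291,-0.0871,0.1009,0.07],[0,0,-0.2185,0.4291,-0.0871,0.1009,0.07],[0,0,-0.2185,0.4291,-0.0871,0.1009,0.07],[0,0,-0.2185,0.4291,-0.0871,0.1009,0.07],[0,0,-0.2185,0.4291,-0.0871,0.1009,0.07],[0,0,-0.2185,0.4291,-0.0871,0.1009,0.07],[0,0,-0.2185,0.4291,-0.0871,0.1009,0.07]], "grip_force": 40}}

```text
clock: 1.1
eef_pos: [523.5, -389.6, 149.8]
tcp_rot: [-3.141, -0.001, 1.754]
contact_force: [-0.2, 0.8, 0.2]
opening: 0.818
grasp_force: 0.0
```

Run:
```python
from h import *
c=camera_params("wrist"); p,d=grab_frame("wrist"); cv2.imwrite("pics/wr0.png",p[:,:,::-1])
T=np.array(c["world_from_camera"]); print(T[:3,3].round(0),T[:3,2].round(2))
k=blob(p,"red"); e=cv2.fitEllipse(k); print(e,plane("wrist",e[0],36,c))
go(523,-390,4,1.749)
```

```text
[ 511. -321.  292.] [ 0.05 -0.27 -0.96]Traceback (most recent call last):
  File "<stdin>", line 4, in <module>
  File "h.py", line 16, in blob
    return sorted(cs,key=cv2.contourArea)[-1]
           ~~~~~~~~~~~~~~~~~~~~~~~~~~~~~~^^^^
IndexError: list index out of range
```

View pics/wr0.png

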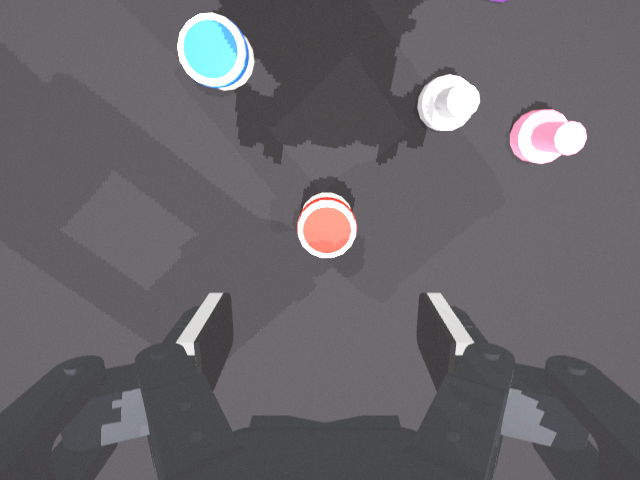

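In the wrist view the red disc is centred at (327,230), between the fingers. Blue is at (211,48) and the knob top at (462,100). I'll project the red pixel.

Run:
```python
from h import *
for uv,z in (((327,230),36),((211,48),36),((462,100),44)): print(plane("wrist",uv,z).round(1))
go(523,-390,4,1.749)
```

```text
[[ 524.3 -389.    36. ]]
[[ 435.8 -291.4   36. ]]
[[ 588.2 -293.4   44. ]]
turn [-0.001 -0.001  0.006] shift m [-0.0002 -0.0002  0.1459] pos [ 523.3 -389.9  149.9] clock 1.15
```

Converted, 0.146 m is 0.1825, 0.13 m is 0.1625.

Emit:
{"method": "move_arm", "body": {"motion": [[0,0,0,0,0,0.0625,0.07],[0,0,0,0,0,0.125,0.07],[0,0,0,0,0,0.1625,0.07],[0,0,0,0,0,0.1825,0.07],[0,0,0,0,0,0.1825,0.03],[0,0,0,0,0,0.1825,0.03],[0,0,0,0,0,0.1825,0.03],[0,0,0,0,0,0.1825,0.03]], "grip_force": 40}}

```text
clock: 2.15
eef_pos: [523.8, -391.0, 5.8]
tcp_rot: [3.14, 0.001, 1.749]
contact_force: [-0.2, 1.0, 5.3]
opening: 0.452
grasp_force: 40.4
```

Run:
```python
from h import *
s=sensors.sense();print(s["grasp_force"],s["opening"]*85.4)
go(523,-390,120,1.749); go(499.1,39.2,120,1.749)
```

```text
40.41542172431946 38.62949303187846
turn [ 0.001  0.001 -0.   ] shift m [ 0.001  -0.0004 -0.1142] pos [ 523.8 -391.     5.8] clock 2.15
turn [ 0.001  0.001 -0.   ] shift m [ 0.4277  0.052  -0.1147] pos [ 523.8 -391.     5.8] clock 2.15
```

Converted, 0.34 m is 0.425, -0.115 m is -0.1438.

Emit:
{"method": "move_arm", "body": {"motion": [[0,0,0,0,0,-0.0375,0.03],[0,0,0,0,0,-0.1,0.03],[0,0,0,0.0625,0,-0.1438,0.03],[0,0,0,0.125,0.0125,-0.1438,0.03],[0,0,0,0.2,0.025,-0.1438,0.03],[0,0,0,0.275,0.0375,-0.1438,0.03],[0,0,0,0.35,0.05,-0.1438,0.03],[0,0,0,0.425,0.0563,-0.1438,0.03]]}}

```text
clock: 3.15
eef_pos: [507.4, -46.1, 120.2]
tcp_rot: [3.14, 0.0, 1.749]
contact_force: [0.4, -0.3, -1.4]
opening: 0.455
grasp_force: 40.4
```

Run:
```python
from h import *
s=sensors.sense();print(s["grasp_force"],s["opening"]*85.4)
go(499.1,39.2,120,1.749)
```

```text
40.41648209095001 38.8891275919761
turn [ 0.002  0.    -0.   ] shift m [0.0854 0.0069 0.0002] pos [507.4 -46.1 120.2] clock 3.15
```

Converted, 0.101 m is 0.1263, 0.0854 m is 0.1068.

Emit:
{"method": "move_arm", "body": {"motion": [[0,0,0,0.0625,0.005,0,0.03],[0,0,0,0.1068,0.0088,0,0.03],[0,0,0,0.1068,0.0088,0,0.03],[0,0,0,0.1068,0.0088,0.05,0.03],[0,0,0,0.1068,0.0088,0.0938,0.03],[0,0,0,0.1068,0.0088,0.115,0.03],[0,0,0,0.1068,0.0088,0.1225,0.03],[0,0,0,0.1068,0.0088,0.1263,0.03]]}}

```text
clock: 4.15
eef_pos: [499.7, 37.1, 19.1]
tcp_rot: [3.141, 0.0, 1.748]
contact_force: [0.4, -0.2, -1.2]
opening: 0.458
grasp_force: 40.4
```

Run:
```python
from h import *
go(499.1,39.2,18.3,1.749)
```

```text
turn [ 0.001  0.    -0.001] shift m [ 0.0022 -0.0002  0.0008] pos [499.7  37.1  19.1] clock 4.15
```

Settle, release, and rise.

Converted, -0.13 m is -0.1625, 0.001 m is 0.0013.

Emit:
{"method": "move_arm", "body": {"motion": [[0,0,0,0.0013,0,0.001,0.03],[0,0,0,0.0025,0,0.0013,0.03],[0,0,0,0.0025,0,0.0013,0.065],[0,0,0,0.0025,0,0.0013,0.065],[0,0,0,0.0025,0,0.0013,0.065],[0,0,0,0.0025,0,-0.0375,0.065],[0,0,0,0.0025,0,-0.1,0.065],[0,0,0,0.0025,0,-0.1625,0.065]]}}

```text
clock: 5.15
eef_pos: [498.3, 39.3, 149.8]
tcp_rot: [-3.141, -0.0, 1.749]
contact_force: [0.9, 0.2, 1.5]
opening: 0.76
grasp_force: 0.0
```

Run:
```python
from h import *
p,d=grab_frame("wrist"); cv2.imwrite("pics/wr1.png",p[:,:,::-1])
h=cv2.cvtColor(p,cv2.COLOR_RGB2HSV);m=((h[...,0]<8)|(h[...,0]>172))&(h[...,1]>90)&(h[...,2]>90);m=m.astype(np.uint8)*255
m=cv2.morphologyEx(m,cv2.MORPH_OPEN,np.ones((5,5),np.uint8));cs,_=cv2.findContours(m,0,1)
for k in cs:
  if cv2.contourArea(k)>200: e=cv2.fitEllipse(k);print(e,plane("wrist",e[0],48))
go(434.5,-293,150,0.178)
```

```text
((325.7377624511719, 232.76344299316406), (46.655494689941406, 50.023414611816406), 93.01992797851562) [[502.87446642  39.97040077  48.        ]]
turn [ 0.007 -0.005  1.571] shift m [-0.3154 -0.1251  0.0052] pos [501.7  39.5 155.9] clock 5.2
```

View pics/wr1.png

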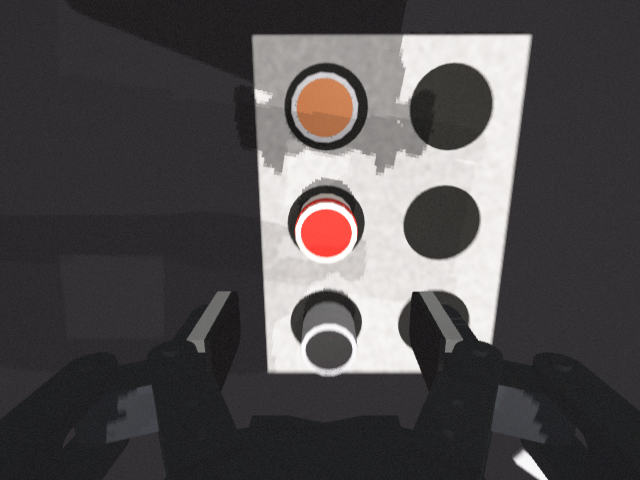

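The wrist view shows the red cup upright at (326,233) on the front middle pad, in line with copper (325,107) and black (329,350). Next, blue.

Converted, -0.3154 m is -0.3943, -0.3 m is -0.375, 1.44 rad is 0.2292.

Emit:
{"method": "move_arm", "body": {"motion": [[0,0,0.0286,-0.0625,-0.025,0,0.07],[0,0,0.0573,-0.125,-0.05,0,0.07],[0,0,0.0859,-0.1875,-0.075,0,0.07],[0,0,0.1146,-0.25,-0.1,0,0.07],[0,0,0.1432,-0.3125,-0.125,0,0.07],[0,0,0.1719,-0.375,-0.15,0,0.07],[0,0,0.2005,-0.3943,-0.1564,0,0.07],[0,0,0.2292,-0.3943,-0.1564,0,0.07]]}}

```text
clock: 6.2
eef_pos: [430.9, -294.8, 148.3]
tcp_rot: [3.141, 0.0, 0.3]
contact_force: [-0.2, 0.6, -0.3]
opening: 0.819
grasp_force: 0.0
```

Run:
```python
from h import *
go(434.8,-292.5,60,0.178)
```

```text
turn [0.    0.    0.122] shift m [ 0.0044 -0.0011  0.0883] pos [ 430.9 -294.8  148.3] clock 6.2
```

Converted, 0.142 m is 0.1775, 0.0044 m is 0.0055, 0.122 rad is 0.0194.

Emit:
{"method": "move_arm", "body": {"motion": [[0,0,0.0194,0.0055,-0.0014,0.05,0.07],[0,0,0.0194,0.0055,-0.0014,0.1063,0.07],[0,0,0.0194,0.0055,-0.0014,0.15,0.07],[0,0,0.0194,0.0055,-0.0014,0.175,0.07],[0,0,0.0194,0.0055,-0.0014,0.1775,0.03],[0,0,0.0194,0.0055,-0.0014,0.1775,0.03],[0,0,0.0194,0.0055,-0.0014,0.1775,0.03],[0,0,0.0194,0.0055,-0.0014,0.1775,0.03]]}}

```text
clock: 7.2
eef_pos: [435.7, -291.2, 7.4]
tcp_rot: [3.141, -0.001, 0.187]
contact_force: [0.4, -0.8, -0.2]
opening: 0.457
grasp_force: 40.2
```

Run:
```python
from h import *
go(567.5,132.7,130,0.178)
```

```text
turn [ 0.001 -0.001  0.009] shift m [ 0.2084 -0.3919 -0.1228] pos [ 435.7 -291.2    7.4] clock 7.2
```

Converted, -0.31 m is -0.3875, -0.255 m is -0.3188.

Emit:
{"method": "move_arm", "body": {"motion": [[0,0,0,0,0,-0.0375,0.03],[0,0,0,0,0,-0.1,0.03],[0,0,0,0.025,-0.05,-0.1538,0.03],[0,0,0,0.0625,-0.1125,-0.1538,0.03],[0,0,0,0.1,-0.1813,-0.1538,0.03],[0,0,0,0.1375,-0.25,-0.1538,0.03],[0,0,0,0.175,-0.3188,-0.1538,0.03],[0,0,0,0.2125,-0.3875,-0.1538,0.03]]}}

```text
clock: 8.2
eef_pos: [545.1, 46.8, 130.3]
tcp_rot: [3.141, -0.001, 0.187]
contact_force: [0.7, -0.4, -0.2]
opening: 0.456
grasp_force: 40.5
```

Run:
```python
from h import *
go(567.5,132.7,130,0.178)
```

```text
turn [ 0.    -0.001  0.009] shift m [ 0.038  -0.0802  0.0003] pos [545.1  46.8 130.3] clock 8.2
```

Converted, 0.11 m is 0.1375, -0.0802 m is -0.1003, 0.009 rad is 0.0014.

Emit:
{"method": "move_arm", "body": {"motion": [[0,0,0,0.025,-0.0563,0,0.03],[0,0,0.0014,0.0475,-0.1003,0,0.03],[0,0,0.0014,0.0475,-0.1003,0.0125,0.03],[0,0,0.0014,0.0475,-0.1003,0.0625,0.03],[0,0,0.0014,0.0475,-0.1003,0.1063,0.03],[0,0,0.0014,0.0475,-0.1003,0.1275,0.03],[0,0,0.0014,0.0475,-0.1003,0.135,0.03],[0,0,0.0014,0.0475,-0.1003,0.1375,0.03]]}}

```text
clock: 9.2
eef_pos: [567.5, 130.4, 20.1]
tcp_rot: [-3.142, -0.001, 0.177]
contact_force: [-0.2, -1.1, 0.2]
opening: 0.458
grasp_force: 40.5
```

Run:
```python
from h import *
go(567.5,132.7,20,0.178)
```

```text
turn [-0.    -0.001 -0.001] shift m [ 0.0004 -0.0023  0.0001] pos [567.5 130.4  20.1] clock 9.2
```

Converted, -0.12 m is -0.15, -0.0023 m is -0.0029.

Emit:
{"method": "move_arm", "body": {"motion": [[0,0,0,0,-0.0013,0,0.03],[0,0,0,0,-0.0029,0.0006,0.03],[0,0,0,0,-0.0025,0.0006,0.065],[0,0,0,0,-0.0025,0.0006,0.065],[0,0,0,0,-0.0025,0.0006,0.065],[0,0,0,0,-0.0025,-0.0375,0.065],[0,0,0,0,-0.0025,-0.1,0.065],[0,0,0,0,-0.0025,-0.15,0.065]]}}

```text
clock: 10.2
eef_pos: [566.8, 132.6, 141.3]
tcp_rot: [-3.142, -0.001, 0.178]
contact_force: [0.1, -0.6, -0.3]
opening: 0.759
grasp_force: 0.0
```

Run:
```python
from h import *
go(457,289.5,140,0.178)
```

```text
turn [-0.    -0.001 -0.   ] shift m [-0.0803 -0.1738  0.0012] pos [566.8 132.6 141.3] clock 10.2
```

Converted, -0.1738 m is -0.2173, -0.0803 m is -0.1004.

Emit:
{"method": "move_arm", "body": {"motion": [[0,0,0,-0.0313,-0.0688,0,0.07],[0,0,0,-0.0625,-0.1375,0,0.07],[0,0,0,-0.0875,-0.1938,0,0.07],[0,0,0,-0.1004,-0.2173,0,0.07],[0,0,0,-0.1004,-0.2173,0,0.07],[0,0,0,-0.1004,-0.2173,0.0375,0.07],[0,0,0,-0.1004,-0.2173,0.075,0.07],[0,0,0,-0.1004,-0.2173,0.075,0.07]]}}

```text
clock: 11.2
eef_pos: [456.0, 287.7, 77.9]
tcp_rot: [3.14, 0.004, 0.177]
contact_force: [0.2, -1.1, -0.4]
opening: 0.82
grasp_force: 0.0
```

Run:
```python
from h import *
c=camera_params("wrist");p,d=grab_frame("wrist")
h=cv2.cvtColor(p,cv2.COLOR_RGB2HSV);m=cv2.inRange(h,(20,90,90),(36,255,255))
m=cv2.morphologyEx(m,cv2.MORPH_OPEN,np.ones((5,5),np.uint8));cs,_=cv2.findContours(m,0,1)
for k in cs:
  if cv2.contourArea(k)>200: e=cv2.fitEllipse(k);print(e,plane("wrist",e[0],36,c))
go(457,289.5,6.5,0.178)
```

```text
((318.5219421386719, 261.9091491699219), (60.895870208740234, 65.51207733154297), 91.9908218383789) [[458.7226479  291.20111912  36.        ]]
turn [ 0.001  0.002 -0.001] shift m [ 0.0005 -0.0011  0.0727] pos [456.8 288.4  79.2] clock 11.25
```

Converted, 0.073 m is 0.0913, 0.072 m is 0.09.

Emit:
{"method": "move_arm", "body": {"motion": [[0,0,0,0.0015,-0.0019,0.0438,0.07],[0,0,0,0.0015,-0.0019,0.075,0.07],[0,0,0,0.0015,-0.0019,0.09,0.07],[0,0,0,0.0015,-0.0019,0.0913,0.03],[0,0,0,0.0015,-0.0019,0.0913,0.03],[0,0,0,0.0015,-0.0019,0.0913,0.03],[0,0,0,0.0015,-0.0019,0.0913,0.03],[0,0,0,0.0015,-0.0019,0.0913,0.03]]}}

```text
clock: 12.25
eef_pos: [458.6, 291.5, 7.7]
tcp_rot: [-3.141, -0.002, 0.178]
contact_force: [-1.0, -1.4, 7.5]
opening: 0.455
grasp_force: 40.5
```

Run:
```python
from h import *
go(595.9,-24.7,140,0.178)
```

```text
turn [-0.001 -0.002 -0.   ] shift m [ 0.0795  0.3355 -0.1324] pos [458.6 291.5   7.7] clock 12.25
```

Converted, 0.3355 m is 0.4194, 0.0795 m is 0.0994.

Emit:
{"method": "move_arm", "body": {"motion": [[0,0,0,0,0,-0.0375,0.03],[0,0,0,0,0,-0.1,0.03],[0,0,0,0.0125,0.0563,-0.165,0.03],[0,0,0,0.03,0.125,-0.165,0.03],[0,0,0,0.0475,0.2,-0.165,0.03],[0,0,0,0.065,0.275,-0.165,0.03],[0,0,0,0.0825,0.35,-0.165,0.03],[0,0,0,0.0994,0.4194,-0.165,0.03]]}}

```text
clock: 13.25
eef_pos: [595.9, -27.1, 139.0]
tcp_rot: [3.142, -0.001, 0.177]
contact_force: [1.1, 0.1, -0.8]
opening: 0.455
grasp_force: 40.5
```

Run:
```python
from h import *
go(595.9,-24.7,20.3,0.178)
```

```text
turn [ 0.    -0.001 -0.001] shift m [ 0.0004 -0.0024  0.1187] pos [595.9 -27.1 139. ] clock 13.25
```

Converted, 0.112 m is 0.14, 0.108 m is 0.135.

Emit:
{"method": "move_arm", "body": {"motion": [[0,0,0,0,0,0.025,0.03],[0,0,0,0,0,0.075,0.03],[0,0,0,0,0,0.1125,0.03],[0,0,0,0,0,0.135,0.03],[0,0,0,0,0,0.14,0.03],[0,0,0,0,0,0.14,0.03]]}}

```text
clock: 14.0
eef_pos: [595.9, -25.0, 27.2]
tcp_rot: [3.141, -0.001, 0.178]
contact_force: [-0.1, -0.0, -0.9]
opening: 0.456
grasp_force: 40.6
```

Run:
```python
from h import *
go(595.9,-24.7,20.3,0.178)
```

```text
turn [ 0.    -0.001 -0.   ] shift m [ 0.0001 -0.0003  0.0069] pos [595.9 -25.   27.2] clock 14.0
```

Converted, -0.12 m is -0.15, -0.07 m is -0.0875.

Emit:
{"method": "move_arm", "body": {"motion": [[0,0,0,0,0,0.005,0.03],[0,0,0,0,0,0.0085,0.03],[0,0,0,0,0,0.0088,0.065],[0,0,0,0,0,0.0088,0.065],[0,0,0,0,0,0.0088,0.065],[0,0,0,0,0,-0.025,0.065],[0,0,0,0,0,-0.0875,0.065],[0,0,0,0,0,-0.15,0.06]]}}

```text
clock: 15.0
eef_pos: [595.0, -25.0, 147.7]
tcp_rot: [-3.141, 0.001, 0.178]
contact_force: [1.4, 0.3, -0.0]
opening: 0.7
grasp_force: 0.0
```

Run:
```python
from h import *
go(589,-293.5,140,0.178)
```

```text
turn [-0.     0.001 -0.   ] shift m [-0.0534  0.2632  0.0077] pos [595.  -25.  147.7] clock 15.0
```

Converted, 0.2632 m is 0.329, -0.0534 m is -0.0668.

Emit:
{"method": "move_arm", "body": {"motion": [[0,0,0,-0.0138,0.0688,0,0.055],[0,0,0,-0.0275,0.1375,0,0.055],[0,0,0,-0.0413,0.2063,0,0.055],[0,0,0,-0.055,0.275,0,0.055],[0,0,0,-0.0668,0.329,0,0.055],[0,0,0,-0.0668,0.329,0.0375,0.055],[0,0,0,-0.0668,0.329,0.0625,0.055],[0,0,0,-0.0668,0.329,0.0625,0.055]]}}

```text
clock: 16.0
eef_pos: [588.1, -292.4, 94.7]
tcp_rot: [-3.139, 0.003, 0.178]
contact_force: [0.8, -0.0, -0.3]
opening: 0.645
grasp_force: 0.0
```

Run:
```python
from h import *
c=camera_params("wrist");p,d=grab_frame("wrist"); cv2.imwrite("pics/wr2.png",p[:,:,::-1])
t,_=grab_frame("top"); cv2.imwrite("pics/top2.png",cv2.resize(t[170:310,230:400,::-1],None,fx=4,fy=4))
go(589,-293.5,17,0.178)
```

```text
turn [-0.     0.     0.001] shift m [-0.0007  0.0004  0.0799] pos [ 589.6 -293.    96.9] clock 16.1
```

View pics/wr2.png

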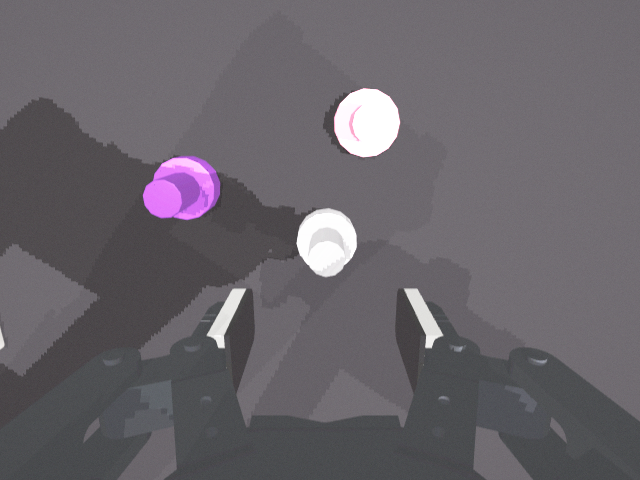

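View pics/top2.png

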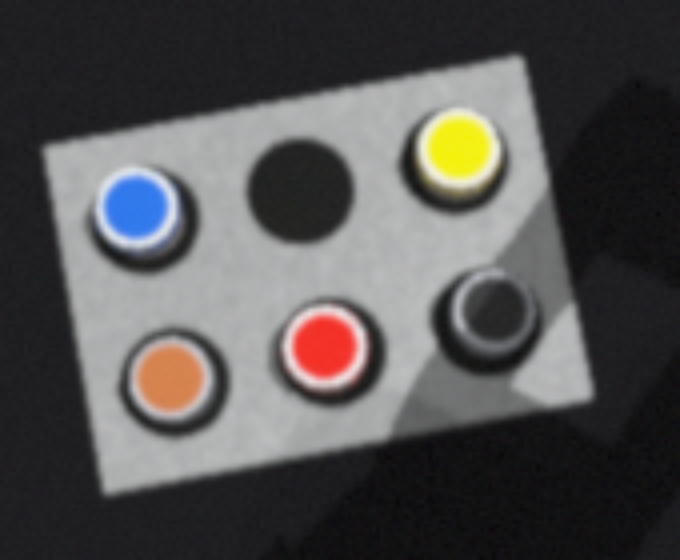

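The steel weight's knob is at (326,257) in the wrist view, between the fingers and clear of purple and pink. In the top crop all five pads are occupied as intended. Next I'll descend and close on the knob, then check the cup positions numerically.

Converted, 0.08 m is 0.1, 0.075 m is 0.0938.

Emit:
{"method": "move_arm", "body": {"motion": [[0,0,0,-0.0006,0,0.0375,0.055],[0,0,0,-0.0006,0,0.075,0.055],[0,0,0,-0.0006,0,0.0938,0.055],[0,0,0,-0.0006,0,0.1,0.055],[0,0,0,-0.0006,0,0.1,0.01],[0,0,0,-0.0006,0,0.1,0.01],[0,0,0,-0.0006,0,0.1,0.01],[0,0,0,-0.0006,0,0.1,0.01]]}}

```text
clock: 17.1
eef_pos: [589.7, -294.0, 17.9]
tcp_rot: [3.14, -0.002, 0.178]
contact_force: [-0.1, -0.1, 6.9]
opening: 0.217
grasp_force: 39.3
```

Run:
```python
from h import *
p,_=grab_frame("top")
C=np.array([540.4,46.6]);a=.178;R=np.array([[np.cos(a),np.sin(a)],[-np.sin(a),np.cos(a)]])
for c in("red","blue","yellow","copper"):
    e=cv2.fitEllipse(blob(p,c,(240,175,385,300),2)); w=plane("top",e[0],48)[0,:2]; print(c,w.round(1),(R@(w-C)).round(1))
print(sensors.sense()["opening"],sensors.sense()["contact_force"])
go(499.1,39.2,160,0.178)
```

```text
red [496.8  39.8] [-44.1   1. ]
blue [566.4 131.7] [40.7 79.1]
yellow [593.9 -27.1] [ 39.6 -82. ]
copper [482.4 114.5] [-45.1  77.1]
0.21809636801270335 [0.11598472 0.21733731 7.06144108]
turn [ 0.001 -0.002 -0.   ] shift m [-0.03   -0.3438 -0.1426] pos [ 589.7 -294.    17.8] clock 17.15
```

Converted, -0.28 m is -0.35, -0.03 m is -0.0375.

Emit:
{"method": "move_arm", "body": {"motion": [[0,0,0,0,0,-0.0375,0.01],[0,0,0,0,0,-0.1,0.01],[0,0,0,0,0,-0.1688,0.01],[0,0,0,-0.005,-0.0625,-0.1788,0.01],[0,0,0,-0.0113,-0.1313,-0.1788,0.01],[0,0,0,-0.0175,-0.2,-0.1788,0.01],[0,0,0,-0.0238,-0.275,-0.1788,0.01],[0,0,0,-0.03,-0.35,-0.1788,0.01]]}}

```text
clock: 18.15
eef_pos: [515.0, -20.7, 159.9]
tcp_rot: [3.142, -0.001, 0.177]
contact_force: [0.9, 0.2, -0.3]
opening: 0.218
grasp_force: 39.4
```

Run:
```python
from h import *
go(498,39.5,130,0.178)
```

```text
turn [ 0.    -0.001 -0.001] shift m [-0.0061 -0.0623  0.0299] pos [515.  -20.7 159.9] clock 18.15
```

Converted, 0.083 m is 0.1038, -0.0061 m is -0.0076.

Emit:
{"method": "move_arm", "body": {"motion": [[0,0,0,-0.0038,-0.0438,0,0.01],[0,0,0,-0.0076,-0.075,0,0.01],[0,0,0,-0.0076,-0.075,0.025,0.01],[0,0,0,-0.0076,-0.075,0.0688,0.01],[0,0,0,-0.0076,-0.075,0.0938,0.01],[0,0,0,-0.0076,-0.075,0.1038,0.01],[0,0,0,-0.0076,-0.075,0.1038,0.01],[0,0,0,-0.0076,-0.075,0.1038,0.01]]}}

```text
clock: 19.15
eef_pos: [499.7, 35.7, 77.4]
tcp_rot: [3.141, -0.001, 0.178]
contact_force: [-0.6, 0.6, -0.7]
opening: 0.219
grasp_force: 39.4
```

Run:
```python
from h import *
s,_=grab_frame("scene"); cv2.imwrite("pics/s3.png",cv2.resize(s[160:310,230:400,::-1],None,fx=4,fy=4))
go(498,39.5,66.4,0.178)
```

```text
turn [ 0.    -0.002 -0.   ] shift m [-0.0011 -0.004   0.011 ] pos [499.8  35.7  77.4] clock 19.2
```

View pics/s3.png

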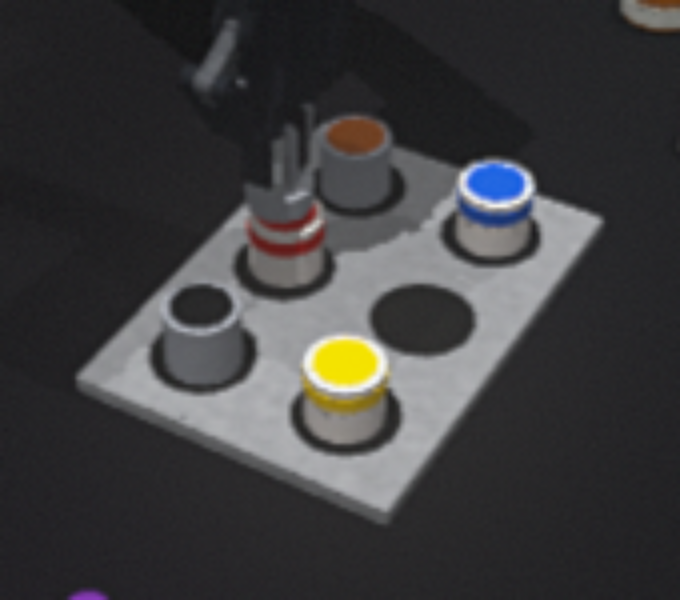

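The weight is upright in the fingers, just above the red cup (283,200 in the crop). Correct, lower, and check contact.

Converted, 0.0113 m is 0.0141, -0.004 m is -0.005.

Emit:
{"method": "move_arm", "body": {"motion": [[0,0,0,-0.0014,-0.005,0,0.01],[0,0,0,-0.0014,-0.005,0.0063,0.01],[0,0,0,-0.0014,-0.005,0.0113,0.01],[0,0,0,-0.0014,-0.005,0.0135,0.01],[0,0,0,-0.0014,-0.005,0.0141,0.01],[0,0,0,-0.0014,-0.005,0.0141,0.01]]}}

```text
clock: 19.95
eef_pos: [497.2, 39.4, 65.8]
tcp_rot: [-3.142, 0.0, 0.178]
contact_force: [-2.8, 1.9, 10.1]
opening: 0.221
grasp_force: 40.6
```

Converted, -0.14 m is -0.175, -0.05 m is -0.0625.

Emit:
{"method": "move_arm", "body": {"motion": [[0,0,0,0,0,-0.0004,0.03],[0,0,0,0,0,-0.0004,0.05],[0,0,0,0,0,-0.0004,0.05],[0,0,0,0,0,-0.025,0.05],[0,0,0,0,0,-0.0625,0.05],[0,0,0,0,0,-0.125,0.05],[0,0,0,-0.0625,0,-0.175,0.05],[0,0,0,-0.125,0,-0.175,0.05]]}}

```text
clock: 20.95
eef_pos: [399.8, 21.7, 207.7]
tcp_rot: [3.141, -0.005, 0.178]
contact_force: [-1.1, 0.1, 0.3]
opening: 0.584
grasp_force: 0.0
```

Converted, 0.28 m is 0.35, 0.24 m is 0.3.

Emit:
{"method": "move_arm", "body": {"motion": [[0,0,0,-0.025,0.075,-0.025,0.05],[0,0,0,-0.025,0.15,-0.025,0.05],[0,0,0,-0.025,0.225,-0.025,0.05],[0,0,0,-0.025,0.3,-0.025,0.05],[0,0,0,-0.025,0.35,-0.025,0.05],[0,0,0,-0.025,0.35,-0.025,0.05]]}}

```text
clock: 21.7
eef_pos: [428.9, -259.7, 225.0]
tcp_rot: [3.141, -0.0, 0.175]
contact_force: [-0.2, 0.6, -0.1]
opening: 0.588
grasp_force: 0.0
```

Run:
```python
from h import *
a=[]
for n,(x0,y0,x1,y1) in (("top",(230,170,400,310)),("scene",(240,165,410,305))):
    p,_=grab_frame(n); a.append(cv2.resize(p[y0:y1,x0:x1,::-1],None,fx=2.3,fy=2.3,interpolation=2))
    for c,b in(("green",{"top":(150,180,220,230),"scene":(390,170,430,210)}),): print(n,c,cv2.fitEllipse(blob(p,c,b[n],2))[0])
cv2.imwrite("pics/fin.png",np.hstack(a))
print(plane("top",(0,0),92)*0,sensors.sense()["eef_pos"])
```

```text
top green (184.390380859375, 202.51593017578125)
scene green (411.5, 185.0)
[[0. 0. 0.]] [ 428.17940576 -256.99796336  224.83144125]
```

View pics/fin.png

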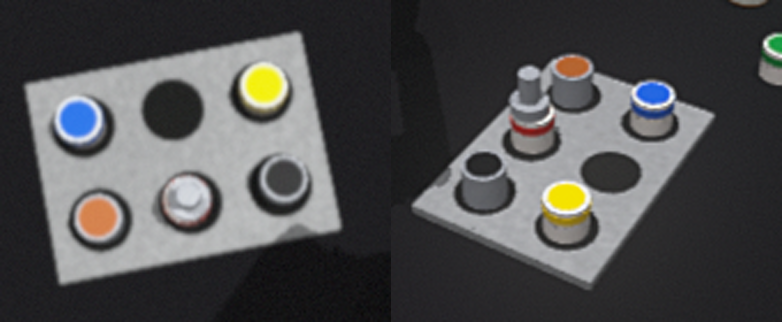

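The final view shows the weight upright on the red cup (knob at about (189,190) in the top crop, (528,75) in the scene crop) and the other cups on their pads. I'll check the knob's position, then hand in.

Run:
```python
from h import *
from rig import order
w=plane("top",(230+189/2.3-.3,170+190/2.3-.3),92)[0]; v=plane("scene",(240+(528-391)/2.3-.3,165+75/2.3-.3),92)[0]; print(w,v)
if np.hypot(*(w[:2]-[498,39.5]))<6: print(order.sign_off())
```

```text
[501.47905199  38.29715081  92.        ] [500.57267647  36.226703    92.        ]
the job is handed in; nothing more can be done
None
```

The job is handed in at about 22 s on the robot's clock: the red, blue and yellow cups measured within about 3 mm of their pad centres, the weight stands on the red cup within about 4 mm of its axis, and the standards and green cup looked unmoved (the jar was not re-measured).

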